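# Weigh two dryer scent cartridges and fit the full one

## Task

The two scent cartridges look alike, but one is nearly used up and so weighs less. Gently set one upright in each pan of the counter balance, let go and see which side drops; then leave the lighter one standing in its pan and fit the one that dropped into the round socket of the dryer's lint filter. The vent key hidden in the socket stands at any angle: press lightly and turn the cartridge until its foot drops over the key and it goes fully home, without forcing it, and do not disturb the other things on the worktop.

Things in the scene. Friction and masses are not known exactly. Their poses are not given: they have to be found in the camera images.
- cartridge_a: one of two identical-looking sealed white scent cartridges, upright, 65 mm tall. Origin: centre of its underside. From below: round foot 30 mm across, 10.5 mm high, of four prongs, parted by a cross-shaped slot 6.4 mm wide; body 30 mm in diameter to z = 40; flange 48 mm in diameter, z = 40 to 43; round ribbed grip 34 mm in diameter, z = 43 to 65
- cartridge_b: the other scent cartridge, same shape and frame. The full one weighs 130 to 180 g, the nearly used up one 50 to 70 g; which is which cannot be seen
- balance: two-pan counter balance, grey base 85 x 215 mm, fixed. Origin: centre of its underside; arms along its y axis, pans 100 mm either side, floors 82 mm up when level and empty. A linkage keeps the pans level; a poise under the pivot brings them back level. A pan yields and sinks under whatever is set in it; the balance settles within about a second
- balance_beam (a joint): tilt of the balance beam, rad: 0 level, positive when the pan at the balance's +y (left) is up and the right one down; stops at +-0.13 (pans 13 mm above or below level). The full cartridge alone takes it to the stop, the light one alone to about 0.06 to 0.1, the two together to at least 0.08 on the heavier side
- pan_left_floor (a point): centre of the floor of the steel pan at the balance's +y end (live height); flat floor about 60 mm across, rim 80 mm across and 8 mm high
- pan_right_floor (a point): the same for the pan at the balance's -y end
- lint_filter: the dryer's grey lint filter cassette, lying fixed on the worktop, 165 x 112 mm, base 14 mm thick; mesh window (to 23 mm high) over the half towards its +x, grip bow at its +x end, round socket boss on the half towards its -x. Origin: centre of its underside. (A wall cabinet overhangs the worktop beyond x = 0.6 m from 0.5 m up.)
- socket_rim (a point): centre of the mouth of the socket boss, at rim height (55 mm above the worktop); boss 58 mm across; the mouth narrows from about 39 mm to a bore of about 33 mm within the first 6 mm. A cartridge is home when its flange rests on the rim (its origin 40 mm below this point)
- cream_pot: bystander: round cream pot 50 mm across, 28 mm high; origin under its centre
- nail_brush: bystander: nail brush 85 mm long, 30 mm wide, 23 mm high; origin under its centre
- scoop: bystander: white measuring scoop 126 mm long, 41 mm high; origin under its centre
- tape_measure: bystander: tape measure 72 x 33 mm, 66 mm high; origin under its centre
- thread_spool: bystander: thread spool 31 mm across, 48 mm high; origin under its centre
- socket_floor (a point): centre of the bore's floor, 41 mm below the rim. Here stands the vent key: a stiff blade 27 mm long, 4 mm thick, 9 mm high, at an unmeasured angle; it does not turn unless forced. A foot riding on it holds the flange 8 mm above the rim; with a slot (one each 90 degrees) within about 5 degrees of the blade the cartridge slips down almost under its own weight
There are look-alikes about, which are no part of the job. What is shaped like the cartridge_b but blue or brown is not meant.

How it is judged:
By the outcome, as a careful person would: the job done as asked, in the order asked, and still so for the second after the job is handed in, with the robot touching nothing.
It also fails if it takes over 72 s, if anything falls off the work surface, if the arm or the gripper's body presses on something with over 40 N, if the wrist force passes 120 N, or if a joint passes its speed limit or range.

## Robot

A 6-joint arm with a two-finger parallel gripper is mounted at the origin on a cart in front of the work surface, level with it; the furniture and walls round the work are solid. World frame = base frame: x ahead of the robot, y to its left, z up, the work surface at z = 0. Lengths are in mm, angles in rad, forces in N, time in s.
With the tool pointing down it reaches from about 350 to 775 mm from the base axis. Payload 7.3 kg.
Tool frame: the origin (TCP) lies midway between the tips of the shut fingers; the grasp point (between the pads) lies 19 mm behind it; z points along the fingers, y is the line along which they close (so a half turn about z gives the same grasp; the last joint's range is limited). The gripper opens to 92 mm and grips with 3 to 60 N. Pads are 19 mm wide; open, the fingers measure 130 mm over their backs; the gripper's body (75 mm by 190 mm) begins 47 mm behind the grasp point.
Start: joints at [-1.367, 0.342, 1.524, -0, 1.275, -0.146], TCP at [179.946, -493.218, 226.741] pointing down, gripper open.
Joint ranges: [-2.53, 2.53], [-0.77, 2.02], [0.04, 2.7], [-1, 4.14], [0.28, 2.66], [-3.11, 3.11]. Speed limits (rad/s): [2.57, 2.57, 3.14, 3.14, 3.14, 3.14].

## Interface

Orientations are given as [roll, pitch, yaw] about the fixed x, y, z axes, in that order (R = Rz(yaw) Ry(pitch) Rx(roll)).
In Python, from plant import get_obs, capture, camera_model, close_job, search_frame, regions_of, pinpoint gives the robot as it stands. The module is installed in compiled form; this text tells all that it offers.
- The arm moves only by the shell command python3 -m pendant 'ROWS'. ROWS is JSON, one flat list of numbers, 7 for each row, row after row: the shift along the tool's x, y, z in units of 30 mm (1.0 is 30 mm), then the turn, a rotation vector about the tool's x, y, z in units of 4 degrees (1.0 is 4 degrees), then the closure, from -1 (fully open) to 1 (shut), so that 0 is half open. In form: [dx, dy, dz, wx, wy, wz, gripper, dx, dy, dz, wx, wy, wz, gripper, ...]. A call has 1 to 12 rows; each row shifts and turns the commanded pose from where the row before left it, along the tool's axes as they then stand; what a row does not reach is not made up. A row lasts 1/10 s, in which the tool goes at most 50 mm and 8.59 degrees, less where a joint would pass 70% of its speed; a pose out of reach is approached as far as the arm can. A call with a number of a shift or a turn outside -1 to 1 is refused whole. A call with a gripper value outside its range is refused whole. The fingers move at their own pace and stop on an object; the grip force is fixed at half the most. Time passes only in rows, so rows that do not move let the fingers close. It gives the time, the measured TCP pose, the force, the opening and the grip force at its end, in the units of the state.
- get_obs(): the state, without advancing time (a new reading comes with each control period).
- capture(name): name is "scene" or "top"; returns the picture (400x640x3 uint8, red, green, blue); there is no depth.
- camera_model(name): a dict with "fov_y" (degrees; the focal length in pixels is half the picture's height over the tangent of half this angle, whatever the lens; pixels are square), "cx", "cy" (the principal point, pixels), "pose" (4x4, takes a point from camera to world coordinates). Camera axes: x right, y up, looking along -z (the intrinsics and any distortion apply to the point x, -y, -z); pixel columns grow to the right and rows downward; lengths in mm; the calibration is good to about 2 mm. A picture is of the moment at which its call begins. camera_model takes no time and is no camera call.
- close_job(): hands the job in; it is judged then, once.
Trained networks look in the newest picture that a camera, given by its name, has taken for a name from the list of things; names that differ only in an ending like _2 or _b are one class to them, and where a whole thing is asked for, a point or a joint stands for the part that bears it (a point fixed in the world has none). Each returns a list of dicts, best first, with "score" (0 to 1); they miss things now and then, are a little off and sometimes report something else, mostly with a low value. They report only what shows in the picture. A call takes as long as a camera call. They do not tell look-alikes from the thing itself.
- search_frame(camera, thing): "location" ([column, row] in pixels, amid what is visible of it).
- regions_of(camera, thing): "pixels" (400x640 bool, what is visible of it) and "location" ([column, row] in pixels, amid what is visible of it).
- pinpoint(camera, thing): "location" ([column, row] in pixels: a listed point, or the origin of a listed thing).
The state is a dict: "time": time; "joint_positions": joint angles; "dq": joint speeds; "tau": joint torques, N m; "tool_pos": TCP position; "tcp_rot": TCP orientation; "contact_force": force on the tool from outside, world axes, zero at the start; "moment": the same for the moment, N m; "grip_width": finger opening in mm; "finger_force": force on a finger pad.
Only numpy, scipy, OpenCV 4.12 (cv2) and the standard library are available. Lean on these libraries where they do the work, as an engineer would, in place of code of your own. Each camera call takes 0.05 s, during which the arm holds its last target. There are 200 camera calls.

## Working session

There is one attempt and no reset: what is moved stays moved. The work goes in short steps, Python scripts to look and compute and a shell command to move; the robot and the scene stay as the last step left them, time stands still between calls to the robot, and variables do not carry over. Pictures are saved under pics/ and viewed, at most 10 in all, crops included, and the job is handed in when it is done.

```bash
mkdir -p pics; cat > h.py <<'E'
import numpy as np,cv2
from plant import *
def ray(cam,px):
    m=camera_model(cam);f=200/np.tan(np.radians(m["fov_y"]/2));P=np.array(m["pose"])
    d=P[:3,:3]@np.array([(px[0]-m["cx"])/f,-(px[1]-m["cy"])/f,-1.]);return P[:3,3],d
def at(cam,px,z):
    o,d=ray(cam,px);return (o+d*(z-o[2])/d[2]).round(1)
def proj(cam,p):
    m=camera_model(cam);f=200/np.tan(np.radians(m["fov_y"]/2));P=np.array(m["pose"])
    c=P[:3,:3].T@(np.array(p,float)-P[:3,3]);return (m["cx"]-f*c[0]/c[2],m["cy"]+f*c[1]/c[2])
E
python3 - <<'E'
from h import *
for c in("scene","top"):
    m=camera_model(c);print({k:(np.round(v,2).tolist()) if not isinstance(v,str) else v for k,v in m.items()})
a=capture("scene");b=capture("top")
cv2.imwrite("pics/s.png",a[:,:,::-1]);cv2.imwrite("pics/t.png",b[:,:,::-1])
hs={"cartridge_a":0,"pan_left_floor":82,"pan_right_floor":82,"socket_rim":55,"balance":0,"lint_filter":0,"tape_measure":0,"thread_spool":0,"scoop":0,"nail_brush":0,"cream_pot":0}
for n,z in hs.items():
    for c in("scene","top"):
        for r in pinpoint(c,n)[:5]: print(n,c,round(r["score"],2),np.round(r["location"]),at(c,r["location"],z)[:2])
print(get_obs())
E
```

```text
{'fov_y': 44.8, 'cx': 315.4, 'cy': 194.14, 'pose': [[0.88, 0.38, -0.28, 171.93], [-0.47, 0.68, -0.56, -617.01], [-0.02, 0.63, 0.78, 1182.34], [0.0, 0.0, 0.0, 1.0]]}
{'fov_y': 56.73, 'cx': 313.31, 'cy': 198.41, 'pose': [[-0.0, 1.0, -0.05, 507.36], [-1.0, -0.01, -0.01, 155.25], [-0.01, 0.05, 1.0, 1090.05], [0.0, 0.0, 0.0, 1.0]]}
cartridge_a scene 0.64 [264. 138.] [563.  540.2]
cartridge_a scene 0.53 [250. 167.] [465.2 438. ]
cartridge_a scene 0.53 [275. 193.] [492.2 300. ]
cartridge_a scene 0.52 [234. 141.] [467.  574.5]
cartridge_a top 0.74 [175. 232.] [469.  577.2]
cartridge_a top 0.69 [267. 220.] [502.1 305.3]
cartridge_a top 0.68 [408. 181.] [ 616.5 -110.9]
cartridge_a top 0.62 [181. 199.] [567.2 560.8]
cartridge_a top 0.55 [219. 229.] [477.  448.3]
pan_left_floor scene 0.77 [295. 205.] [501.1 167.2]
pan_left_floor scene 0.63 [388. 241.] [665.8 -63.9]
pan_left_floor top 0.84 [314. 219.] [504.4 166.9]
pan_right_floor scene 0.59 [328. 256.] [501.7 -26.5]
pan_right_floor scene 0.35 [386. 242.] [660.5 -61.3]
pan_right_floor top 0.76 [388. 221.] [498.5 -32.2]
socket_rim scene 0.66 [361.
[... 993 characters left out ...]
[620.2 286.6]
{'time': 1.2, 'joint_positions': array([-1.36703229e+00,  3.42015339e-01,  1.52410604e+00, -2.00909937e-05,
        1.27538322e+00, -1.46010875e-01]), 'dq': array([ 0.00010369, -0.0003875 ,  0.00222602,  0.00063503, -0.00095046,
        0.00059502]), 'tau': array([-4.01463694e-03, -4.31153584e+01, -2.44477451e+01,  7.15298275e-02,
        4.83088894e-02,  4.70208235e-06]), 'tool_pos': array([ 179.92428836, -493.22798722,  226.73042911]), 'tcp_rot': array([3.14150833e+00, 3.18282135e-05, 3.49780764e-01]), 'contact_force': array([-0.80618947,  0.10756439,  0.44730134]), 'moment': array([-0.07001452,  0.00095461, -0.04252885]), 'finger_force': 0.0, 'grip_width': 91.88113460555073}
```

```bash
python3 - <<'E'
import cv2
s=cv2.imread("pics/s.png");t=cv2.imread("pics/t.png")
cv2.imwrite("pics/s1.png",cv2.resize(s[110:360,200:440],(576,600),interpolation=2))
cv2.imwrite("pics/t1.png",cv2.resize(t[120:270,150:490],(800,353),interpolation=2))
E
```

```text
(no output)
```

View pics/s1.png

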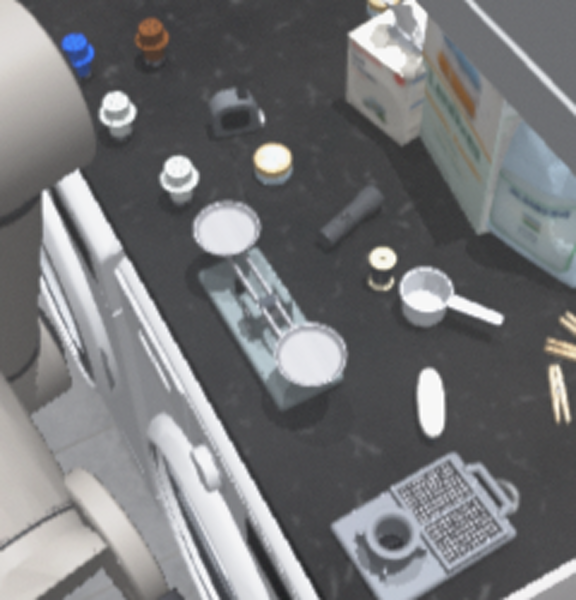

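View pics/t1.png

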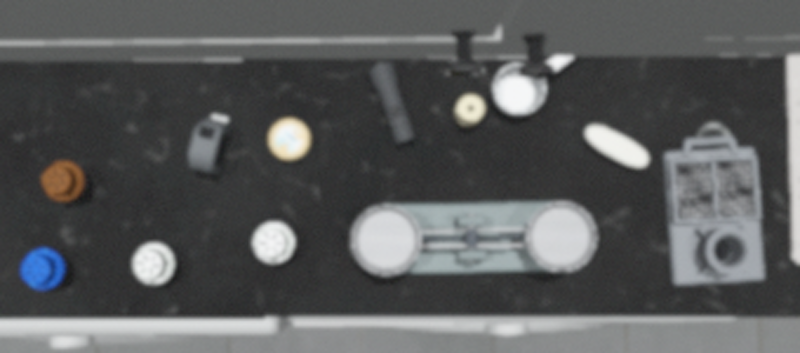

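White cartridges: top (219,229) and (267,220), scene (250,167) and (275,193). Blue top (168,234) and brown (177,197) are look-alikes, so not meant. The balance pans are at top (314,221)/(388,220) and the socket hole at top (459,226), scene (363,332). The enlarged crops confirm this; next I refine the positions.

```bash
cat >> h.py <<'E'
from scipy.optimize import least_squares
def disc(cam,x,y,z,r,n=60):
    t=np.linspace(0,2*np.pi,n,endpoint=False)
    return np.array([proj(cam,(x+r*np.cos(a),y+r*np.sin(a),z)) for a in t])
CART=[((0,15),(40,15)),((40,24),(43,24)),((43,17),(65,17))]
def sil(cam,x,y,z0,parts=CART,S=8,scale=True):
    m=np.zeros((400*S//1,640*S//1),np.uint8) if False else None
    polys=[]
    for p in parts: polys.append(cv2.convexHull(np.vstack([disc(cam,x,y,z0+h,r) for h,r in p]).astype(np.float32))[:,0])
    allp=np.vstack(polys);o=np.floor(allp.min(0))-2;sz=(np.ceil(allp.max(0))+3-o).astype(int)
    m=np.zeros((sz[1]*S,sz[0]*S),np.uint8)
    for q in polys: cv2.fillPoly(m,[np.round((q-o+.5)*S).astype(np.int32)],1)
    M=cv2.moments(m,True);return np.array([M["m10"]/M["m00"],M["m01"]/M["m00"]])/S+o-.5+.5/S, M["m00"]/S/S
def cen(img,px,thr,r=18,light=True):
    c,rw=map(int,np.round(px));g=img[rw-r:rw+r+1,c-r:c+r+1].astype(np.uint8)
    g=cv2.cvtColor(g,cv2.COLOR_RGB2GRAY);b=((g>thr) if light else (g<thr)).astype(np.uint8)
    n,l,s,ce=cv2.connectedComponentsWithStats(b);k=l[r,r]
    if k==0:k=1+np.argmax(s[1:,4])
    return ce[k]+[c-r,rw-r],s[k,4]
E
python3 - <<'E'
from h import *
I={c:cv2.imread(f"pics/{c[0]}.png")[:,:,::-1].copy() for c in("scene","top")}
def fit(obs,z0,parts,x0):
    f=lambda p:np.concatenate([sil(c,p[0],p[1],z0,parts)[0]-o for c,o in obs])
    r=least_squares(f,x0,diff_step=1e-3);return r.x.round(1),r.fun.round(2)
for n,ps,x0 in(("far",{"scene":(250,160),"top":(215,232)},(470,445)),("near",{"scene":(275,185),"top":(266,223)},(495,303))):
    obs=[]
    for c,p in ps.items():
        o,a=cen(I[c],p,100);obs.append((c,o));print(n,c,o.round(1),a,sil(c,*x0,0)[1])
        print(fit([(c,o)],0,CART,x0))
    print(fit(obs,0,CART,x0))
for n,ps,x0 in(("L",{"scene":(295,205),"top":(314,221)},(502,167)),("R",{"scene":(329,258),"top":(388,220)},(500,-30))):
    parts=[((0,40),(0.1,40))];obs=[]
    for c,p in ps.items():
        o,a=cen(I[c],p,140,26);obs.append((c,o));print(n,c,o.round(1),a,sil(c,*x0,90,parts)[1],fit([(c,o)],90,parts,x0)[0])
    print(fit(obs,90,parts,x0))
for c,p in(("scene",(363,332)),("top",(459,226))):
    print(at(c,p,55)); o,a=cen(I[c],p,75,14,False);print(o,a,at(c,o,45))
s=cv2.resize(I["scene"][300:360,330:425],(760,480),interpolation=2);t=cv2.resize(I["top"][180:250,425:485],(411,480),interpolation=2)
cv2.imwrite("pics/sock.png",cv2.resize(np.hstack([s,t])[:,:,::-1],(800,328)))
E
```

```text
far scene [248.5 156.6] 227 226.515625Traceback (most recent call last):
  File "<stdin>", line 10, in <module>
  File "<stdin>", line 5, in fit
    return func(*args, **kwargs)
    result = trf(vector_fun.fun, vector_fun.jac, x0, f0, J0, lb, ub, ftol, xtol,
                 gtol, max_nfev, x_scale, loss_function, tr_solver,
                 tr_options.copy(), verbose, callback=callback_wrapped)
    return trf_no_bounds(
        fun, jac, x0, f0, J0, ftol, xtol, gtol, max_nfev, x_scale,
        loss_function, tr_solver, tr_options, verbose, callback=callback)
    J = jac(x)
    self._update_jac()
    ~~~~~~~~~~~~~~~~^^
    self.J = self.jac_wrapped(xp_copy(self.x), f0=self.f)
             ~~~~~~~~~~~~~~~~^^^^^^^^^^^^^^^^^^^^^^^^^^^^
    J, dct = approx_derivative(
             ~~~~~~~~~~~~~~~~~^
        self.fun,
        ^^^^^^^^^
    ...<2 lines>...
        **self.finite_diff_options,
        ^^^^^^^^^^^^^^^^^^^^^^^^^^^
    )
    ^
    J, _nfev = _dense_difference(fun_wrapped, x0, f0, h,
               ~~~~~~~~~~~~~~~~~^^^^^^^^^^^^^^^^^^^^^^^^
                             use_one_si
[... 425 characters left out ...]
urn self.f(x, *self.args, **self.kwargs)
           ~~~~~~^^^^^^^^^^^^^^^^^^^^^^^^^^^^^^
  File "<stdin>", line 4, in <lambda>
  File "h.py", line 19, in sil
    for p in parts: polys.append(cv2.convexHull(np.vstack([disc(cam,x,y,z0+h,r) for h,r in p]).astype(np.float32))[:,0])
                                                           ~~~~^^^^^^^^^^^^^^^^
  File "h.py", line 14, in disc
    return np.array([proj(cam,(x+r*np.cos(a),y+r*np.sin(a),z)) for a in t])
                     ~~~~^^^^^^^^^^^^^^^^^^^^^^^^^^^^^^^^^^^^^
  File "h.py", line 9, in proj
    m=camera_model(cam);f=200/np.tan(np.radians(m["fov_y"]/2));P=np.array(m["pose"])
ValueError: time passes only in moves, steps and waits
```

```bash
cat > /tmp/e.py <<'E'
s=open("h.py").read()
s=s.replace("from plant import *","from plant import *\nfrom functools import cache\nCM=cache(camera_model)").replace("m=camera_model(cam)","m=CM(cam)")
s+='''
def fit(obs,z0,parts,x0):
    f=lambda p:np.concatenate([sil(c,p[0],p[1],z0,parts)[0]-o for c,o in obs])
    r=least_squares(f,x0,diff_step=1e-2);return r.x.round(1),r.fun.round(2)
'''
open("h.py","w").write(s)
E
python3 /tmp/e.py; python3 - <<'E'
from h import *
I={c:cv2.imread(f"pics/{c[0]}.png")[:,:,::-1].copy() for c in("scene","top")}
for n,ps,x0 in(("far",{"scene":(250,160),"top":(215,232)},(470,445)),("near",{"scene":(275,185),"top":(266,223)},(495,303))):
    obs=[]
    for c,p in ps.items():
        o,a=cen(I[c],p,100);obs.append((c,o));print(n,c,o.round(1),a,sil(c,*x0,0)[1],fit([(c,o)],0,CART,x0))
    print(fit(obs,0,CART,x0))
for n,ps,x0 in(("L",{"scene":(295,205),"top":(314,221)},(502,167)),("R",{"scene":(329,258),"top":(388,220)},(500,-30))):
    parts=[((0,40),(0.1,40))];obs=[]
    for c,p in ps.items():
        o,a=cen(I[c],p,140,26);obs.append((c,o));print(n,c,o.round(1),a,sil(c,*x0,90,parts)[1],fit([(c,o)],90,parts,x0)[0])
    print(fit(obs,90,parts,x0))
for c,p in(("scene",(363,332)),("top",(459,226))):
    print(at(c,p,55)); o,a=cen(I[c],p,75,14,False);print(o,a,at(c,o,45))
s=cv2.resize(I["scene"][300:360,330:425],(760,480),interpolation=2);t=cv2.resize(I["top"][180:250,425:485],(411,480),interpolation=2)
cv2.imwrite("pics/sock.png",cv2.resize(np.hstack([s,t])[:,:,::-1],(800,328)))
E
```

```text
far scene [248.5 156.6] 227 226.515625 (array([471.6, 450.4]), array([0., 0.]))
far top [214.8 231.4] 291 234.90625 (array([471.8, 448.7]), array([ 0., -0.]))
(array([471.7, 449.2]), array([ 0.14,  0.22, -0.17,  0.06]))
near scene [274.2 183.5] 247 241.859375 (array([496.4, 306.2]), array([ 0., -0.]))
near top [265.8 222.5] 296 231.296875 (array([496.4, 304.1]), array([ 0., -0.]))
(array([496.3, 304.8]), array([ 0.19,  0.32, -0.25,  0.03]))
L scene [298.  210.2] 682 493.765625 [498.9 141.7]
L top [320.  220.7] 1001 697.5625 [500.9 150.8]
(array([500.3, 147.4]), array([-0.43, -1.61,  1.26,  0.22]))
R scene [323.3 254.3] 954 632.828125 [491.9 -19.7]
R top [383.9 218.4] 868 703.0 [506.4 -21. ]
(array([499.3, -20.3]), array([ 2.54, -0.96, -0.25,  2.68]))
[ 481.1 -240.7   55. ]
[363.075 335.1  ] 40 [ 479.9 -244.1   45. ]
[ 484.1 -234.7   55. ]
[458.5862069  225.10344828] 58 [ 486.3 -237.4   45. ]
```

View pics/sock.png

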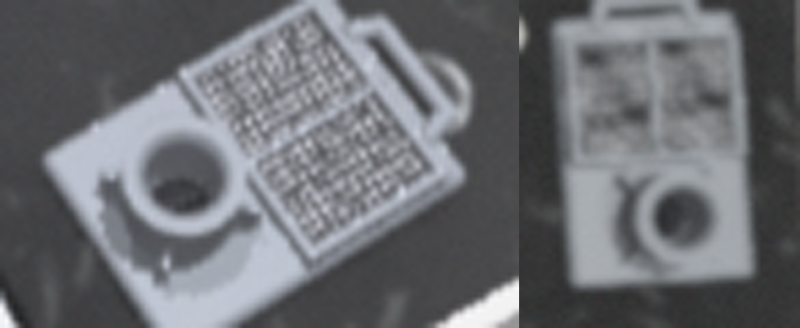

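```bash
cat >> h.py <<'E'
def ringfit(imgs,x0,z,rin,rout,S=9,step=0.5):
    def mean(img,c,x,y,rs):
        p=np.vstack([disc(c,x,y,z,r,48) for r in rs]).astype(np.float32)
        return cv2.remap(img,p[:,0].copy(),p[:,1].copy(),cv2.INTER_LINEAR).mean()
    g=np.arange(-S,S+.1,step);tot=0
    for c,img in imgs.items():
        s=np.array([[mean(img,c,x0[0]+a,x0[1]+b,rin)-mean(img,c,x0[0]+a,x0[1]+b,rout) for b in g] for a in g])
        i=np.unravel_index(s.argmax(),s.shape);print(c,x0[0]+g[i[0]],x0[1]+g[i[1]],s.max().round(1));tot=tot+s
    i=np.unravel_index(tot.argmax(),tot.shape);print("both",x0[0]+g[i[0]],x0[1]+g[i[1]])
E
python3 - <<'E'
from h import *
I={c:cv2.imread(f"pics/{c[0]}.png",0).astype(np.float32) for c in("scene","top")}
ringfit(I,(483,-237),55,(21,23,25,27),(18,16,14,31.5,33))
ringfit(I,(483,-237),55,(21,23,25,27),(18,16,14))
for x0 in((502,167),(500,-33)): 
    ringfit(I,x0,90,(39,37,35),(42,44,46))
x0=None
E
```

```text
scene 482.5 -239.0 61.8
top 484.0 -237.5 42.0
both 483.0 -238.5
scene 482.5 -239.0 76.6
top 484.0 -237.5 58.1
both 483.0 -238.5
scene 498.0 165.5 89.1
top 499.0 168.5 62.8
both 498.0 166.5
scene 501.5 -34.0 65.6
top 501.5 -33.5 64.4
both 501.5 -34.0
```

Measured: near cartridge (496,305), far cartridge (472,449), pans L (498,166.5) and R (501.5,-34), which are 200 mm apart as they should be, and socket (483,-238.5). Next I turn the tool to yaw 0 and go over the near cartridge.

```bash
python3 -m pendant '[1,0,0,0,0,1,-1, 1,0,0,0,0,1,-1, 1,0,0,0,0,1,-1, 1,0,0,0,0,1,-1, 1,0,0,0,0,1,-1, 1,-1,0,0,0,0,-1, 1,-1,0,0,0,0,-1, 1,-1,0,0,0,0,-1, 1,-1,0,0,0,0,-1, 0.8,-1,0,0,0,0,-1, 0.8,-1,0,0,0,0,-1, 0,-1,0,0,0,0,-1]'
python3 -m pendant '[0,-1,0,0,0,0,-1, 0,-1,0,0,0,0,-1, 0,-1,0,0,0,0,-1, 0,-1,0,0,0,0,-1, 0,-1,0,0,0,0,-1, 0,-1,0,0,0,0,-1, 0,-1,0,0,0,0,-1, 0,-1,0,0,0,0,-1, 0,-1,0,0,0,0,-1, 0,-1,0,0,0,0,-1, 0,-1,0,0,0,0,-1, 0,-1,0,0,0,0,-1]'
```

```text
time: 2.4
tool_pos: [496.0, -250.4, 226.4]
tcp_rot: [3.141, -0.001, 0.002]
contact_force: [0.4, 0.6, -0.5]
grip_width: 91.9
finger_force: 0.0
time: 3.6
tool_pos: [493.4, 109.3, 226.8]
tcp_rot: [3.142, -0.0, 0.001]
contact_force: [-0.0, -0.9, -0.4]
grip_width: 91.7
finger_force: 0.0
```

```bash
python3 -m pendant '[0.05,-0.93,0,0,0,0,-1, 0.05,-0.93,0,0,0,0,-1, 0,-0.93,0,0,0,0,-1, 0,-0.93,0,0,0,0,-1, 0,-0.93,0,0,0,0,-1, 0,-0.93,0.5,0,0,0,-1, 0,-0.93,1,0,0,0,-1, 0,0,1,0,0,0,-1, 0,0,1,0,0,0,-1, 0,0,0.5,0,0,0,-1, 0,0,0,0,0,0,-1]'
python3 - <<'E'
from h import *
print(get_obs()["tool_pos"])
for c in("scene","top"):
    a=capture(c);cv2.imwrite(f"pics/n_{c}.png",a[:,:,::-1])
a=cv2.imread("pics/n_scene.png")[120:230,220:340];b=cv2.imread("pics/n_top.png")[170:280,210:330]
cv2.imwrite("pics/n.png",cv2.resize(np.hstack([a,b]),(800,366),interpolation=2))
E
```

```text
time: 4.7
tool_pos: [494.8, 302.8, 104.1]
tcp_rot: [3.139, 0.005, 0.001]
contact_force: [-0.1, -0.0, -0.4]
grip_width: 91.6
finger_force: 0.0
[494.84782511 302.788548   104.13432816]
```

View pics/n.png

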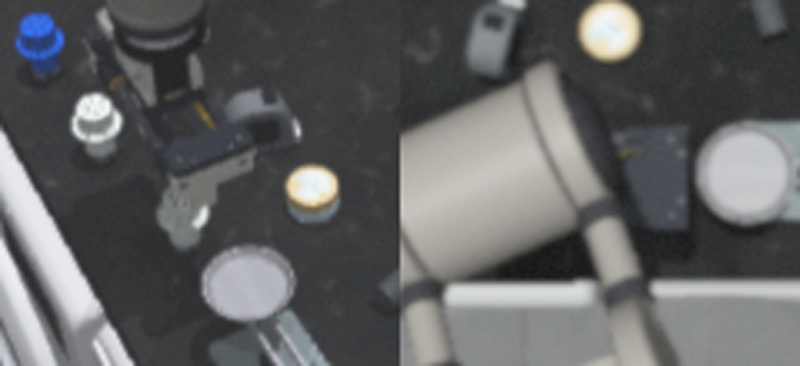

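The scene crop shows the open gripper standing over the near cartridge (scene ≈(275,185)), aligned with it. Next I lower and grip.

```bash
python3 -m pendant '[0.05,-0.07,0.6,0,0,0,-1, 0,0,0.6,0,0,0,-1, 0,0,0.5,0,0,0,-1, 0,0,0.18,0,0,0,-1, 0,0,0,0,0,0,-0.2, 0,0,0,0,0,0,1, 0,0,0,0,0,0,1, 0,0,0,0,0,0,1, 0,0,0,0,0,0,1, 0,0,0,0,0,0,1]'
```

```text
time: 5.8
tool_pos: [497.9, 305.5, 50.5]
tcp_rot: [-3.142, -0.0, 0.001]
contact_force: [0.6, 0.3, 0.5]
grip_width: 48.5
finger_force: 0.0
```

```bash
python3 -m pendant '[0,0,0.1,0,0,0,1, 0,0,0,0,0,0,1, 0,0,0,0,0,0,1, 0,0,0,0,0,0,1, 0,0,0,0,0,0,1]'; python3 -m pendant '[0,0,-0.3,0,0,0,1, 0,0,-1,0,0,0,1, 0,0,-1,0,0,0,1, 0,0,-1,0,0,0,1, 0,0,-0.7,0,0,0,1, 0,0,-0.5,0,0,0,1]'; python3 -c "
from h import *
for i in range(4): print(get_obs()['contact_force'],get_obs()['tool_pos'])
capture('scene')
print(get_obs()['contact_force'])"
```

```text
time: 6.3
tool_pos: [497.8, 305.4, 47.2]
tcp_rot: [3.141, 0.0, 0.001]
contact_force: [0.8, 0.5, -0.2]
grip_width: 33.4
finger_force: 29.9
time: 6.9
tool_pos: [498.4, 305.7, 185.1]
tcp_rot: [-3.14, -0.003, 0.001]
contact_force: [0.4, -0.2, -1.8]
grip_width: 33.3
finger_force: 29.9
[ 0.41394475 -0.17571934 -1.81527491] [498.36872947 305.71125527 185.10321953]
[ 0.41394475 -0.17571934 -1.81527491] [498.36872947 305.71125527 185.10321953]
[ 0.41394475 -0.17571934 -1.81527491] [498.36872947 305.71125527 185.10321953]
[ 0.41394475 -0.17571934 -1.81527491] [498.36872947 305.71125527 185.10321953]
[0.78383173 0.44440896 0.97059244]
```

```bash
python3 -m pendant '[0,0.6,0,0,0,0,1, 0,1,0,0,0,0,1, 0,1,0,0,0,0,1, 0,1,0,0,0,0,1, 0,0.7,0,0,0,0,1, 0,0.3,0,0,0,0,1, 0,0,0.5,0,0,0,1, 0,0,0.5,0,0,0,1, 0,0,0.3,0,0,0,1, 0,0,0.1,0,0,0,1, 0,0,0,0,0,0,1, 0,0,0,0,0,0,1]'; python3 -c "
from h import *
for i in range(6):
  capture('scene');print(get_obs()['contact_force'].round(2),get_obs()['tool_pos'].round(1))"
```

```text
time: 8.15
tool_pos: [498.3, 167.6, 140.7]
tcp_rot: [-3.142, -0.001, 0.001]
contact_force: [-0.2, -0.1, 0.1]
grip_width: 33.3
finger_force: 29.9
[ 0.77  0.27 -0.95] [498.3 167.6 140.8]
[ 0.14 -0.19 -1.41] [498.3 167.6 140.9]
[ 0.42 -1.13 -0.43] [498.3 167.6 140.8]
[-1.18 -0.2   0.1 ] [498.2 167.6 140.8]
[-0.3   0.35 -0.46] [498.2 167.5 140.7]
[0.   0.65 0.58] [498.1 167.5 140.6]
```

```bash
python3 -m pendant '[0,0,0.2,0,0,0,1, 0,0,0.15,0,0,0,1, 0,0,0.1,0,0,0,1, 0,0,0.06,0,0,0,1, 0,0,0.06,0,0,0,1, 0,0,0.06,0,0,0,1, 0,0,0,0,0,0,1, 0,0,0,0,0,0,1]'; python3 - <<'E'
from h import *
for i in range(3):
  for c in("scene","top"): a=capture(c);cv2.imwrite(f"pics/p_{c}.png",a[:,:,::-1]);print(get_obs()['contact_force'].round(2))
a=cv2.imread("pics/p_scene.png")[150:290,260:380];b=cv2.imread("pics/p_top.png")[170:310,280:430]
cv2.imwrite("pics/p.png",cv2.resize(np.hstack([a,b]),(800,415),interpolation=2))
E
```

```text
time: 9.25
tool_pos: [498.0, 167.4, 121.5]
tcp_rot: [3.142, -0.0, 0.001]
contact_force: [-0.4, -0.5, 1.1]
grip_width: 33.5
finger_force: 29.9
[-0.01  0.05  0.32]
[ 0.25 -0.47  0.19]
[-1.31 -0.17  0.54]
[-0.73  0.39  0.1 ]
[-0.59 -0.33  0.22]
[-0.1   0.07 -0.85]
```

View pics/p.png

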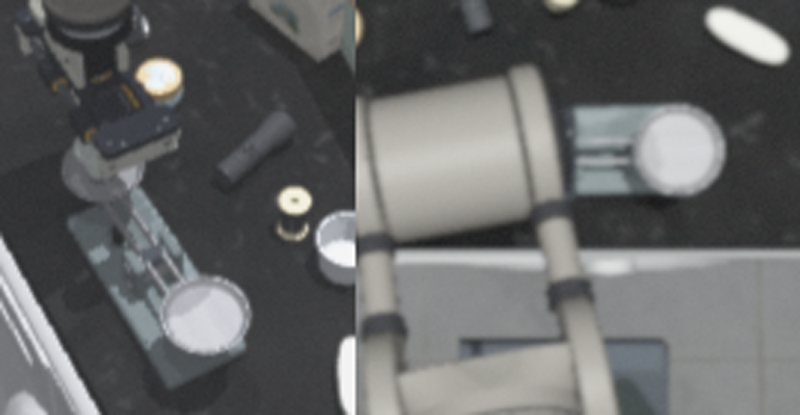

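The cartridge's foot is in the left pan (scene crop (100,175)) and the pan is down, with the right pan raised. Next I release and rise.

```bash
python3 -m pendant '[0,0,0,0,0,0,0.2, 0,0,0,0,0,0,0, 0,0,0,0,0,0,-0.3, 0,0,0,0,0,0,-0.6, 0,0,-0.3,0,0,0,-1, 0,0,-1,0,0,0,-1, 0,0,-1,0,0,0,-1, 0,-1,-1,0,0,0,-1, -0.1,-1,0,0,0,0,-1, -0.1,-1,0,0,0,0,-1, -0.15,-1,0,0,0,0,-1, -0.15,-1,0,0,0,0,-1]'; python3 -m pendant '[-0.15,-1,0,0,0,0,-1, -0.15,-1,0,0,0,0,-1, -0.1,-1,0,0,0,0,-1, 0,-0.9,0,0,0,0,-1, 0,-0.3,0,0,0,0,-1, 0,0,0,0,0,0,-1]';python3 - <<'E'
from h import *
a=capture("scene");cv2.imwrite("pics/q.png",a[:,:,::-1])
g=cv2.cvtColor(a,cv2.COLOR_RGB2GRAY).astype(np.float32)
cv2.imwrite("pics/q1.png",cv2.resize(a[120:300,220:380,::-1],(533,600),interpolation=2))
for z in(78,84,90,96,102): print(z);ringfit({"scene":g},(501.5,-34),z,(39,37,35),(42,44,46),S=12,step=1)
E
```

```text
time: 10.75
tool_pos: [482.6, 318.6, 221.3]
tcp_rot: [-3.141, -0.001, 0.001]
contact_force: [0.6, -0.3, -0.6]
grip_width: 92.2
finger_force: 0.0
time: 11.35
tool_pos: [470.4, 444.1, 220.3]
tcp_rot: [3.141, 0.0, 0.002]
contact_force: [-0.1, 0.4, 0.5]
grip_width: 91.9
finger_force: 0.0
78
scene 507.5 -22.0 56.9
both 507.5 -22.0
84
scene 505.5 -26.0 57.5
both 505.5 -26.0
90
scene 503.5 -29.0 57.9
both 503.5 -29.0
96
scene 501.5 -32.0 58.0
both 501.5 -32.0
102
scene 499.5 -35.0 57.6
both 499.5 -35.0
```

View pics/q1.png

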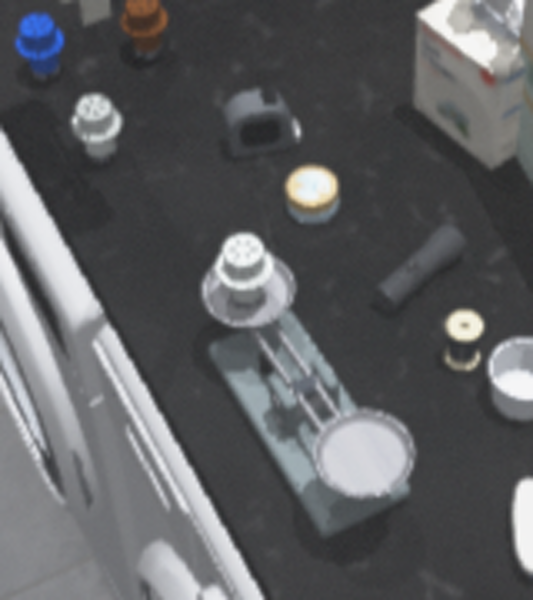

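The first cartridge stands upright in the left pan (crop (245,275)), which is down; the right pan is up about 10 mm. Next is the far white one.

```bash
python3 -m pendant '[0.05,-0.1,0.6,0,0,0,-1, 0,0,1,0,0,0,-1, 0,0,1,0,0,0,-1, 0,0,1,0,0,0,-1, 0,0,0.5,0,0,0,-1, 0,0,0.2,0,0,0,-1, 0,0,0,0,0,0,-1]'
```

```text
time: 12.1
tool_pos: [472.5, 445.2, 91.2]
tcp_rot: [3.141, 0.001, -0.0]
contact_force: [-0.2, 0.3, -0.4]
grip_width: 91.5
finger_force: 0.0
```

```bash
python3 -m pendant '[0,-0.14,0.6,0,0,0,-1, 0,0,0.5,0,0,0,-1, 0,0,0.26,0,0,0,-0.6, 0,0,0.1,0,0,0,-0.3, 0,0,0,0,0,0,0, 0,0,0,0,0,0,0]'
```

```text
time: 12.7
tool_pos: [472.6, 450.8, 48.2]
tcp_rot: [-3.141, -0.001, 0.001]
contact_force: [0.6, -0.1, 0.2]
grip_width: 64.4
finger_force: 0.0
```

```bash
python3 -m pendant '[0,0,0.03,0,0,0,1, 0,0,0,0,0,0,1, 0,0,0,0,0,0,1, 0,0,0,0,0,0,1, 0,0,0,0,0,0,1, 0,0,0,0,0,0,1, 0,0,0,0,0,0,1]'; python3 -m pendant '[0,0,-0.4,0,0,0,1, 0,0,-1,0,0,0,1, 0,0,-1,0,0,0,1, 0,0,-1,0,0,0,1, 0,0,-1,0,0,0,1, 0,0.5,-1,0,0,0,1, 0.1,1,-0.3,0,0,0,1, 0.1,1,0,0,0,0,1, 0.1,1,0,0,0,0,1, 0.1,1,0,0,0,0,1, 0.1,1,0,0,0,0,1, 0.1,1,0,0,0,0,1]'; python3 -m pendant '[0.1,1,0,0,0,0,1, 0.1,1,0,0,0,0,1, 0.1,1,0,0,0,0,1, 0.1,1,0,0,0,0,1, 0,1,0,0,0,0,1, 0,1,0,0,0,0,1, 0,1,0,0,0,0,1, 0,1,0,0,0,0,1, 0,0.7,0,0,0,0,1, 0,0.3,0,0,0,0,1, 0,0,0,0,0,0,1]'
```

```text
time: 13.4
tool_pos: [472.3, 450.6, 46.8]
tcp_rot: [-3.142, -0.0, 0.001]
contact_force: [1.1, -1.2, 1.0]
grip_width: 33.1
finger_force: 29.9
time: 14.6
tool_pos: [490.2, 254.5, 218.4]
tcp_rot: [-3.141, -0.0, 0.001]
contact_force: [0.1, -0.1, -2.0]
grip_width: 33.0
finger_force: 29.9
time: 15.7
tool_pos: [502.6, -15.0, 218.1]
tcp_rot: [3.142, -0.0, -0.001]
contact_force: [0.3, 0.4, -2.6]
grip_width: 33.2
finger_force: 29.9
```

```bash
python3 -m pendant '[0,0.4,0,0,0,0,1, 0,0.23,0.3,0,0,0,1, 0,0,0.8,0,0,0,1, 0,0,0.7,0,0,0,1, 0,0,0.4,0,0,0,1, 0,0,0.1,0,0,0,1, 0,0,0,0,0,0,1, 0,0,0,0,0,0,1]'
```

```text
time: 16.5
tool_pos: [503.0, -33.2, 149.2]
tcp_rot: [3.141, -0.001, 0.001]
contact_force: [0.4, -0.6, -1.2]
grip_width: 33.6
finger_force: 29.9
```

```bash
python3 -m pendant '[0,0,0.15,0,0,0,1, 0,0,0.1,0,0,0,1, 0,0,0.08,0,0,0,1, 0,0,0.08,0,0,0,1, 0,0,0.08,0,0,0,1, 0,0,0.08,0,0,0,1, 0,0,0.08,0,0,0,1, 0,0,0.08,0,0,0,1, 0,0,0.08,0,0,0,1, 0,0,0.08,0,0,0,1, 0,0,0,0,0,0,1, 0,0,0,0,0,0,1]';  python3 -m pendant '[0,0,0,0,0,0,0.2, 0,0,0,0,0,0,0, 0,0,0,0,0,0,-0.3, 0,0,0,0,0,0,-0.6, 0,0,-0.3,0,0,0,-1, 0,0,-1,0,0,0,-1, 0,0,-1,0,0,0,-1, 0,0.7,-1,0,0,0,-1, 0,1,0,0,0,0,-1, 0,1,0,0,0,0,-1, 0,0.7,0,0,0,0,-1, 0,0,0,0,0,0,-1]';python3 - <<'E'
from h import *
for c in("scene","top"): cv2.imwrite(f"pics/r_{c}.png",capture(c)[:,:,::-1])
a=cv2.imread("pics/r_scene.png")[150:300,270:390];b=cv2.imread("pics/r_top.png")[160:310,280:440]
cv2.imwrite("pics/r.png",cv2.resize(np.hstack([a,b]),(800,428),interpolation=2))
E
```

```text
time: 17.7
tool_pos: [502.7, -33.2, 122.0]
tcp_rot: [-3.142, -0.0, 0.001]
contact_force: [-0.2, 0.8, -0.1]
grip_width: 33.4
finger_force: 29.9
time: 18.9
tool_pos: [502.7, -137.6, 221.7]
tcp_rot: [3.14, -0.001, -0.002]
contact_force: [-0.3, 0.4, 0.1]
grip_width: 92.5
finger_force: 0.0
```

View pics/r.png

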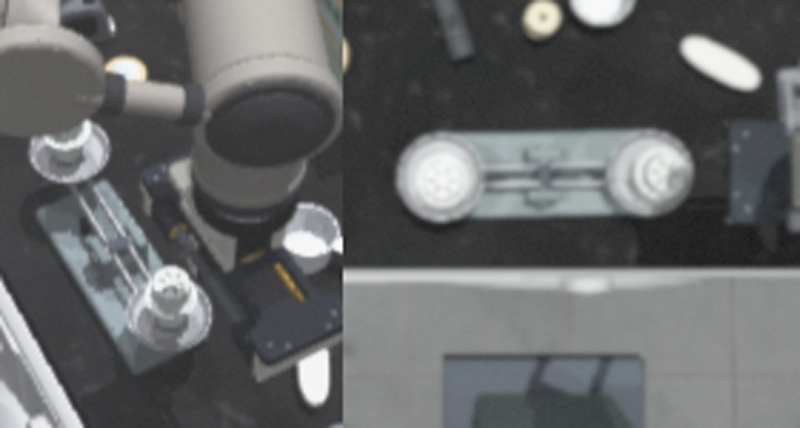

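Both cartridges stand upright in their pans (scene crop (70,135) and (170,300); top (440,178) and (655,172)). Next I measure the pan heights.

```bash
python3 -m pendant '[0,0,0,0,0,0,-1, 0,0,0,0,0,0,-1, 0,0,0,0,0,0,-1]'; python3 - <<'E'
from h import *
def zs(f,x,y):
    img=cv2.imread(f,0).astype(np.float32);out=[]
    def mean(z,rs):
        p=np.vstack([disc("scene",x,y,z,r,72) for r in rs]).astype(np.float32)
        # lower half of the rim only (unoccluded)
        p=p[p[:,1]>np.median(p[:,1])]
        return cv2.remap(img,p[:,0].copy(),p[:,1].copy(),1).mean()
    zz=np.arange(70,112,1.);s=[mean(z,(39,37))-mean(z,(42,44)) for z in zz];return zz[np.argmax(s)],round(max(s),1)
a=capture("scene");cv2.imwrite("pics/u.png",a[:,:,::-1]);t=capture("top");cv2.imwrite("pics/u_t.png",t[:,:,::-1])
for f in("pics/s.png","pics/q.png","pics/u.png"): print(f,"L",zs(f,498,166.5),"R",zs(f,501.5,-34))
for p,x0 in(((388,220),(501,-34)),):
    for c,q in(("scene",(329,253)),("top",p)):
        o,n=cen(a if c=="scene" else t,q,200,16);print(c,o,n)
E
```

```text
time: 19.3
tool_pos: [502.7, -134.5, 221.1]
tcp_rot: [3.142, -0.0, 0.002]
contact_force: [0.2, 0.1, 0.3]
grip_width: 91.5
finger_force: 0.0
pics/s.png L (np.float64(89.0), np.float32(85.4)) R (np.float64(88.0), np.float32(66.6))
pics/q.png L (np.float64(79.0), np.float32(61.2)) R (np.float64(98.0), np.float32(56.5))
pics/u.png L (np.float64(99.0), np.float32(71.5)) R (np.float64(76.0), np.float32(39.0))
scene [329.35820896 250.91044776] 134
top [386.67672414 217.43534483] 232
```

The right pan dropped about 12 mm and the left rose about 10 mm, so the right cartridge is the full one and the left stays. Next I regrasp the right one.

```bash
python3 -m pendant '[0,-1,0,0,0,0,-1, 0,-1,0,0,0,0,-1, 0,-0.9,0,0,0,0,-1, 0,-0.38,0,0,0,0,-1, 0,0,0.5,0,0,0,-1, 0,0,1,0,0,0,-1, 0,0,0.9,0,0,0,-1, 0,0,0.4,0,0,0,-1, 0,0,0.2,0,0,0,-1, 0,0,0,0,0,0,-0.5, 0,0,0,0,0,0,0]'
```

```text
time: 20.5
tool_pos: [503.4, -37.1, 132.0]
tcp_rot: [3.141, -0.002, 0.001]
contact_force: [-0.3, -0.2, -0.0]
grip_width: 80.0
finger_force: 0.0
```

```bash
python3 -m pendant '[0,-0.11,0.2,0,0,0,-0.2, 0,0,0.2,0,0,0,0, 0,0,0.05,0,0,0,0, 0,0,0,0,0,0,0.1, 0,0,0,0,0,0,0.1, 0,0,0,0,0,0,0.1]'
```

```text
time: 21.1
tool_pos: [502.7, -33.6, 117.7]
tcp_rot: [3.141, -0.0, 0.001]
contact_force: [0.4, 0.2, -0.1]
grip_width: 41.9
finger_force: 0.0
```

```bash
python3 -m pendant '[0,0,0,0,0,0,1, 0,0,0,0,0,0,1, 0,0,0,0,0,0,1, 0,0,-0.1,0,0,0,1, 0,0,-0.1,0,0,0,1, 0,0,-0.1,0,0,0,1, 0,0,-0.1,0,0,0,1, 0,0,-0.1,0,0,0,1, 0,0,-0.15,0,0,0,1, 0,0,-0.3,0,0,0,1, 0,0,-0.7,0,0,0,1, 0,0,0,0,0,0,1]'
python3 - <<'E'
from h import *
o=get_obs();print(o["tool_pos"].round(1))
for c in("scene","top"): cv2.imwrite(f"pics/w_{c}.png",capture(c)[:,:,::-1])
a=cv2.imread("pics/w_scene.png")[150:300,270:390];b=cv2.imread("pics/w_top.png")[160:310,280:440]
cv2.imwrite("pics/w.png",cv2.resize(np.hstack([a,b]),(800,428),interpolation=2))
E
```

```text
time: 22.3
tool_pos: [504.3, -33.9, 169.7]
tcp_rot: [3.14, -0.005, 0.001]
contact_force: [0.3, -0.2, -2.5]
grip_width: 33.6
finger_force: 30.0
[504.3 -33.9 169.7]
```

View pics/w.png

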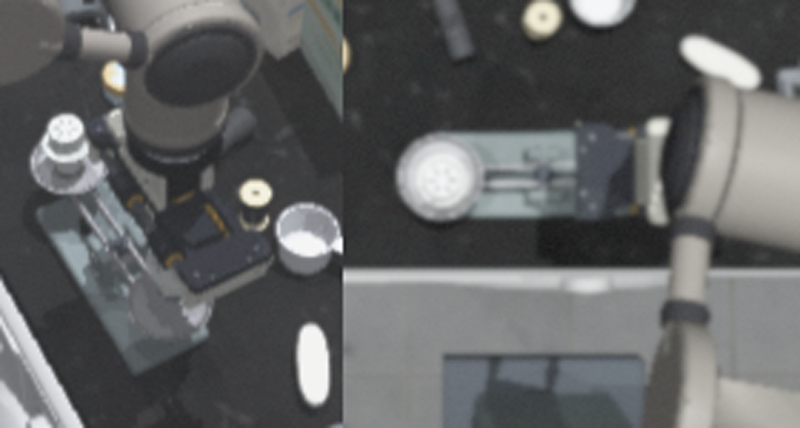

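The cartridge is held clear of the right pan, and the other still stands in the left pan (scene crop (65,140)). Next I carry it to the socket.

```bash
python3 -m pendant '[-0.1,0.6,0,0,0,0,1, -0.1,1,0,0,0,0,1, -0.1,1,0,0,0,0,1, -0.1,1,0,0,0,0,1, -0.1,1,0,0,0,0,1, -0.1,1,0,0,0,0,1, -0.05,0.8,0,0,0,0,1, 0,0.4,0,0,0,0,1, 0,0,0.3,0,0,0,1, 0,0,0.5,0,0,0,1, 0,0,0.3,0,0,0,1, 0,0,0,0,0,0,1]'
```

```text
time: 23.6
tool_pos: [482.4, -235.9, 132.1]
tcp_rot: [-3.139, 0.003, 0.002]
contact_force: [-0.1, -0.2, -2.1]
grip_width: 32.7
finger_force: 30.0
```

```bash
python3 -m pendant '[0.03,0.07,0.3,0,0,0,1, 0,0,0.3,0,0,0,1, 0,0,0.2,0,0,0,1, 0,0,0,0,0,0,1, 0,0,0,0,0,0,1]'
```

```text
time: 24.1
tool_pos: [484.2, -239.7, 110.0]
tcp_rot: [3.142, 0.0, 0.001]
contact_force: [-0.5, 0.2, -1.6]
grip_width: 33.0
finger_force: 30.0
```

```bash
python3 -m pendant '[-0.02,-0.03,0.2,0,0,0,1, 0,0,0.1,0,0,0,1, 0,0,0.1,0,0,0,1, 0,0,0.1,0,0,0,1, 0,0,0.1,0,0,0,1, 0,0,0.05,0,0,0,1, 0,0,0,0,0,0,1]'
```

```text
time: 24.8
tool_pos: [483.7, -238.2, 90.3]
tcp_rot: [-3.141, -0.0, 0.001]
contact_force: [2.3, 3.5, -0.1]
grip_width: 33.1
finger_force: 30.0
```

```bash
python3 -m pendant '[0.02,-0.04,0,0,0,0,1, 0,0,0.1,0,0,0,1, 0,0,0.1,0,0,0,1, 0,0,0,0,0,0,1]'
```

```text
time: 25.2
tool_pos: [483.9, -237.4, 83.8]
tcp_rot: [-3.141, 0.001, 0.001]
contact_force: [1.0, 0.9, -2.5]
grip_width: 33.2
finger_force: 30.0
```

```bash
python3 -m pendant '[0.01,-0.01,0.15,0,0,0,1, 0,0,0.1,0,0,0,1, 0,0,0.1,0,0,0,1, 0,0,0.05,0,0,0,1, 0,0,0.03,0,0,0,1, 0,0,0.03,0,0,0,1, 0,0,0,0,0,0,1]'
```

```text
time: 25.9
tool_pos: [484.6, -237.4, 71.1]
tcp_rot: [3.141, -0.0, 0.001]
contact_force: [-0.2, 1.3, 2.4]
grip_width: 33.2
finger_force: 30.0
```

The foot is riding on the key: TCP 71.1 and Fz +2.4. Next I turn in 4° steps under light pressure.

```bash
for i in 1; do python3 -m pendant '[0,0,0.02,0,0,-0.5,1, 0,0,0,0,0,-0.5,1, 0,0,0,0,0,0,1]'; python3 -m pendant '[0,0,0,0,0,-0.5,1, 0,0,0,0,0,-0.5,1, 0,0,0,0,0,0,1]'; python3 -c "from h import *;print(get_obs()['moment'])"; done
```

```text
time: 26.2
tool_pos: [484.8, -237.4, 71.0]
tcp_rot: [3.141, -0.001, 0.071]
contact_force: [-0.5, 2.5, 6.7]
grip_width: 33.2
finger_force: 30.0
time: 26.5
tool_pos: [484.9, -237.3, 71.0]
tcp_rot: [3.141, -0.001, 0.141]
contact_force: [-0.7, 2.4, 5.4]
grip_width: 32.8
finger_force: 30.0
[0.52837481 0.21625561 0.00909251]
```

```bash
python3 -m pendant '[0,-0.01,0,0,0,-0.5,1, 0,0,0,0,0,-0.5,1, 0,0,0,0,0,0,1]'; python3 -m pendant '[0,0,0,0,0,-0.5,1, 0,0,0,0,0,-0.5,1, 0,0,0,0,0,0,1]';python3 -m pendant '[0,0,0,0,0,-0.5,1, 0,0,0,0,0,-0.5,1, 0,0,0,0,0,0,1]'; python3 -c "from h import *;print(get_obs()['moment'])"
```

```text
time: 26.8
tool_pos: [484.9, -237.1, 71.1]
tcp_rot: [3.14, -0.001, 0.211]
contact_force: [-0.4, 2.4, 5.7]
grip_width: 33.1
finger_force: 30.0
time: 27.1
tool_pos: [484.9, -237.0, 71.1]
tcp_rot: [3.141, -0.001, 0.281]
contact_force: [-1.8, 1.4, 6.4]
grip_width: 33.2
finger_force: 30.0
time: 27.4
tool_pos: [484.8, -236.9, 71.0]
tcp_rot: [3.141, -0.001, 0.351]
contact_force: [-1.1, 2.0, 5.9]
grip_width: 33.1
finger_force: 30.0
[ 0.55062912  0.16443389 -0.07185237]
```

```bash
python3 -m pendant '[0,0,0,0,0,-0.5,1, 0,0,0,0,0,-0.5,1, 0,0,0,0,0,0,1]'; python3 -m pendant '[0,0,0,0,0,-0.5,1, 0,0,0,0,0,-0.5,1, 0,0,0,0,0,0,1]';python3 -m pendant '[0,0,0,0,0,-0.5,1, 0,0,0,0,0,-0.5,1, 0,0,0,0,0,0,1]'; python3 -c "from h import *;print(get_obs()['moment'])"
```

```text
time: 27.7
tool_pos: [484.7, -236.8, 71.0]
tcp_rot: [3.141, -0.001, 0.421]
contact_force: [-0.5, 3.4, 6.9]
grip_width: 32.9
finger_force: 30.0
time: 28.0
tool_pos: [484.6, -236.7, 71.0]
tcp_rot: [3.141, -0.001, 0.49]
contact_force: [-1.1, 3.3, 7.1]
grip_width: 33.0
finger_force: 30.0
time: 28.3
tool_pos: [484.5, -236.6, 71.0]
tcp_rot: [3.141, -0.0, 0.56]
contact_force: [-2.4, 3.1, 7.8]
grip_width: 32.8
finger_force: 30.0
[ 7.50058773e-01  3.20545387e-01 -5.73909847e-04]
```

```bash
python3 -c "from h import *;o=get_obs();print(o['contact_force'],o['tool_pos'],o['joint_positions'])"
```

```text
[-2.40247771  3.12588214  7.83203922] [ 484.50912657 -236.63701282   71.01433572] [-5.96728569e-01  5.40785611e-01  1.68375988e+00  4.90269449e-04
  9.16719462e-01  4.13608718e-01]
```

```bash
python3 -m pendant '[0,-0.02,0,0,0,-0.5,1, 0,0,0,0,0,-0.5,1, 0,0,0,0,0,0,1]'; python3 -m pendant '[0,0,0,0,0,-0.5,1, 0,0,0,0,0,-0.5,1, 0,0,0,0,0,0,1]';python3 -m pendant '[0,0,0,0,0,-0.5,1, 0,0,0,0,0,-0.5,1, 0,0,0,0,0,0,1]'; python3 -c "from h import *;print(get_obs()['moment'])"
```

```text
time: 28.6
tool_pos: [484.4, -236.4, 71.0]
tcp_rot: [3.141, -0.001, 0.63]
contact_force: [-1.5, 1.8, 6.4]
grip_width: 33.3
finger_force: 30.0
time: 28.9
tool_pos: [484.3, -236.4, 71.0]
tcp_rot: [3.141, -0.0, 0.7]
contact_force: [-0.6, 2.2, 5.9]
grip_width: 33.1
finger_force: 30.0
time: 29.2
tool_pos: [484.2, -236.3, 71.0]
tcp_rot: [3.141, -0.0, 0.77]
contact_force: [-2.2, 2.4, 6.9]
grip_width: 33.0
finger_force: 30.0
[0.54044461 0.29286467 0.01462558]
```

```bash
python3 -m pendant '[0,-0.01,0,0,0,-0.5,1, 0,0,0,0,0,-0.5,1, 0,0,0,0,0,0,1]'; python3 -m pendant '[0,0,0,0,0,-0.5,1, 0,0,0,0,0,-0.5,1, 0,0,0,0,0,0,1]';python3 -m pendant '[0,0,0,0,0,-0.5,1, 0,0,0,0,0,-0.5,1, 0,0,0,0,0,0,1]'; python3 -c "from h import *;print(get_obs()['moment'])"
```

```text
time: 29.5
tool_pos: [484.0, -236.2, 71.0]
tcp_rot: [3.141, -0.0, 0.839]
contact_force: [-1.8, 2.7, 4.8]
grip_width: 33.0
finger_force: 30.0
time: 29.8
tool_pos: [483.9, -236.2, 70.9]
tcp_rot: [3.141, 0.0, 0.909]
contact_force: [-1.2, 2.1, 4.4]
grip_width: 33.0
finger_force: 30.0
time: 30.1
tool_pos: [483.7, -236.2, 70.8]
tcp_rot: [3.141, 0.0, 0.979]
contact_force: [-3.0, 1.3, 5.8]
grip_width: 33.4
finger_force: 30.0
[ 0.42835115  0.36139913 -0.04692202]
```

```bash
python3 -m pendant '[0,-0.015,0,0,0,-0.5,1, 0,0,0,0,0,-0.5,1, 0,0,0,0,0,0,1]'; python3 -m pendant '[0,0,0,0,0,-0.5,1, 0,0,0,0,0,-0.5,1, 0,0,0,0,0,0,1]';python3 -m pendant '[0,0,0,0,0,-0.5,1, 0,0,0,0,0,-0.5,1, 0,0,0,0,0,0,1]'; python3 -c "from h import *;print(get_obs()['moment'])"
```

```text
time: 30.4
tool_pos: [483.6, -236.1, 70.7]
tcp_rot: [3.141, 0.0, 1.048]
contact_force: [-1.1, 2.4, 5.1]
grip_width: 33.0
finger_force: 30.0
time: 30.7
tool_pos: [483.5, -236.0, 70.6]
tcp_rot: [3.141, 0.0, 1.117]
contact_force: [-1.2, 2.1, 5.4]
grip_width: 32.9
finger_force: 30.0
time: 31.0
tool_pos: [483.4, -235.8, 69.8]
tcp_rot: [-3.141, -0.0, 1.187]
contact_force: [0.2, 2.5, -1.3]
grip_width: 33.2
finger_force: 30.0
[ 0.18817703 -0.13179609 -0.00232369]
```

Fz has released, so the slot is aligned at yaw 1.19. Next I lower.

```bash
python3 -m pendant '[0.01,0,0.05,0,0,-0.25,1, 0,0,0.05,0,0,0,1, 0,0,0,0,0,0,1]'; python3 -c "from h import *;print(get_obs()['moment'])"
```

```text
time: 31.3
tool_pos: [483.5, -235.6, 66.7]
tcp_rot: [-3.141, -0.0, 1.204]
contact_force: [-0.3, 1.7, -1.9]
grip_width: 33.1
finger_force: 30.0
[ 0.17542788 -0.08591433 -0.01774134]
```

```bash
python3 -m pendant '[0,0,0.05,0,0,0,1, 0,0,0.05,0,0,0,1, 0,0,0,0,0,0,1]'; python3 -m pendant '[0,0,0.03,0,0,0,1, 0,0,0.02,0,0,0,1, 0,0,0,0,0,0,1]'
```

```text
time: 31.6
tool_pos: [483.6, -235.6, 63.9]
tcp_rot: [-3.141, -0.0, 1.205]
contact_force: [0.4, 1.2, -2.4]
grip_width: 33.2
finger_force: 30.0
time: 31.9
tool_pos: [483.7, -235.7, 63.3]
tcp_rot: [3.141, 0.0, 1.205]
contact_force: [-0.9, 1.9, 4.5]
grip_width: 33.2
finger_force: 30.0
```

It is seated: 8 mm below riding height, and now bearing on the rim. Next I release and back off.

```bash
python3 -m pendant '[0,0,0,0,0,0,0.2, 0,0,0,0,0,0,0, 0,0,0,0,0,0,-0.3, 0,0,0,0,0,0,-0.6, 0,0,-0.3,0,0,0,-0.8, 0,0,-1,0,0,0,-0.8, 0,0,-1,0,0,0,-0.8, 0,0,-1,0,0,0,-1, -0.6,0,-1,0,0,0,-1, -1,0,-0.7,0,0,0,-1, -1,0,0,0,0,0,-1, -1,0,0,0,0,0,-1]'; python3 -m pendant '[-1,0,0,0,0,0,-1, -1,0,0,0,0,0,-1, -0.8,0,0,0,0,0,-1, 0,0,0,0,0,0,-1, 0,0,0,0,0,0,-1, 0,0,0,0,0,0,-1]'; python3 - <<'E'
from h import *
I={}
for c in("scene","top"): a=capture(c);cv2.imwrite(f"pics/z_{c}.png",a[:,:,::-1])
a=cv2.imread("pics/z_scene.png")[130:370,250:420];b=cv2.imread("pics/z_top.png")[140:280,270:490]
cv2.imwrite("pics/z.png",np.hstack([cv2.resize(a,(354,500),interpolation=2),cv2.resize(cv2.copyMakeBorder(b,28,28,0,0,0),(446,500),interpolation=2)]))
print(get_obs()["tool_pos"])
E
```

```text
time: 33.1
tool_pos: [444.9, -337.7, 214.5]
tcp_rot: [3.139, 0.001, 1.206]
contact_force: [1.0, 0.6, -0.1]
grip_width: 91.6
finger_force: 0.0
time: 33.7
tool_pos: [415.3, -414.1, 212.9]
tcp_rot: [3.142, -0.0, 1.206]
contact_force: [0.1, 0.3, 0.4]
grip_width: 92.0
finger_force: 0.0
[ 415.48497788 -414.04207314  212.92886652]
```

View pics/z.png

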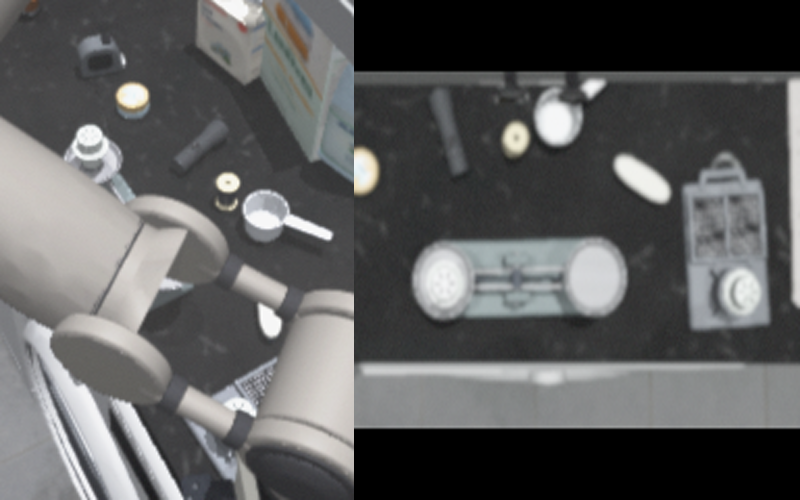

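The light cartridge stands in the left pan (crop (443,278)), the full one sits in the socket (crop (738,290)), and the other things are where they were. I'm handing in.

```bash
python3 -c "from plant import *;print(close_job())"
```

```text
the job is handed in; nothing more can be done
None
```

I handed the job in: the heavier cartridge, the one whose pan dropped, is home in the lint filter socket, and the lighter one still stands in the left pan; the last pictures showed the bystanders in view unmoved.

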